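# Open the push-lock hole-saw case onto its stay

### The arm

A 6-joint arm with a two-finger parallel gripper is mounted at the origin on a cart in front of the work surface, level with it; the furniture and walls round the work are solid. World frame = base frame: x ahead of the robot, y to its left, z up, the work surface at z = 0. Lengths are in m, angles in degrees, forces in N, time in s.
With the tool pointing down it reaches from about 0.3 to 0.85 m from the base axis. Payload 5.4 kg.
Tool frame: the origin (TCP) lies between the finger pads; the fingertips stand 25 mm ahead of it and the grasp point (between the pads) lies 6 mm ahead of it; z points along the fingers, y is the line along which they close (so a half turn about z gives the same grasp; the last joint's range is limited). The gripper opens to 85 mm and grips with 20 to 120 N. Pads are 22 mm wide; open, the fingers measure 114 mm over their backs; the gripper's body (76 mm by 85 mm) begins 54 mm behind the grasp point. The pads swing forward as they close: fully open they stand 13 mm farther back than shut.
Start: joints at [59.066, 9.076, 91.501, -0, 79.423, -12.038], TCP at [0.186, 0.544, 0.256] pointing down, gripper open.
Joint ranges: [-166.64, 166.64], [-54.1, 131.32], [10.49, 154.53], [-73.88, 253.88], [9.74, 151.15], [-171.62, 171.62]. Speed limits (degrees/s): [147.25, 147.25, 180, 180, 180, 180].

### API

Orientations are given as [roll, pitch, yaw] about the fixed x, y, z axes, in that order (R = Rz(yaw) Ry(pitch) Rx(roll)).
In Python, from workcell import manip gives the robot as it stands.
- The arm moves only by the tool move_arm, never from a script. Its argument "plan" is a list of rows, each a list of 7 numbers: the shift along the tool's x, y, z each as a share of 0.2 m, from -1 to 1, then the turn, a rotation vector about the tool's x, y, z each as a share of 4 degrees, from -1 to 1, then the opening, from -1 (shut) to 1 (fully open). A call has 1 to 10 rows; each row shifts and turns the commanded pose from where the row before left it, along the tool's axes as they then stand; what a row does not reach is not made up. A row lasts 1/10 s, in which the tool goes at most 50 mm and 8.59 degrees, less where a joint would pass 70% of its speed; a pose out of reach is approached as far as the arm can. A call with a number of a shift or a turn outside -1 to 1 is refused whole. A call with a gripper value outside its range is refused whole. The fingers move at their own pace and stop on an object; "squeeze" is the grip in N (left out, the last holds). Time passes only in rows, so rows that do not move let the fingers close. It gives the time, the measured TCP pose, the force, the opening and the grip force at its end, in the units of the state.
- manip.read_state(): the state, without advancing time (a new reading comes with each control period).
- manip.grab_frame(name): name is "scene" or "top" or "wrist"; returns a dict with "img" (480x640x3 uint8, red, green, blue), "camera_matrix" (3x3 intrinsics, pixels), "k1" (the pictures are not rectified: a ray, as slopes to the right and down, at radius r is drawn at 1 + k1 r^2 times it, then the intrinsics apply), "view" (4x4, takes a point from world to camera coordinates); the wrist camera has in their place "T_tool_cam" (4x4, takes a point from camera to tool coordinates, whose origin is the TCP and whose axes are the flange's). Camera axes: x right, y up, looking along -z (the intrinsics and any distortion apply to the point x, -y, -z); pixel columns grow to the right and rows downward; lengths in m; the calibration is good to about 2 mm. A picture is of the moment at which its call begins: read the wrist's pose just before it. There is no depth.
- manip.job_done(): hands the job in; it is judged then, once.
The state is a dict: "t": time; "q": joint angles; "dq": joint speeds; "effort": joint torques, N m; "tool_pos": TCP position; "ee_rot": TCP orientation; "contact_force": force on the tool from outside, world axes, zero at the start; "torque": the same for the moment, N m; "opening": opening from 0.0 (shut) to 1.0 (fully open); "grasp_force": force on a finger pad.
Only numpy, scipy, OpenCV 4.12 (cv2) and the standard library are available. Lean on these libraries where they do the work, as an engineer would, in place of code of your own. Each camera call takes 0.05 s, during which the arm holds its last target. There are 200 camera calls.

### The job

Open the steel hole-saw case: slide the safety catch on its lid fully sideways, off the release button, press the button so that the lid springs ajar, then raise the lid by its front lip until the stay snaps home against its stop and the lid stands open by itself. The stop is only clamped at someone's chosen setting, so feel for it and do not force it along; leave the things lying round the case where they are.

Things in the scene. Friction and masses are not known exactly. Their poses are not given: they have to be found in the camera images.
- case: grey sheet-steel hole-saw case, fixed to the bench: 140 deep (x), 200 wide (y), rim 64 high, lid top 79 high, catch to 102 (mm). Origin: centre of its underside; x from its front (lip side, towards the robot) to its hinged back, y to its left end, z up. A slotted steel quadrant with the stay stands on its right-hand (-y) end, out to 130 from the centre; a folded handle on the left end.
- lid (a joint): lid angle, rad: 0 shut, grows as it rises; under 0.01 while bolted; springs to about 0.1 (lip 14 mm higher) when released. Hinge nearly free, lid 0.2 to 0.4 kg: let go, it falls back, unless the stay has snapped home. How far it opens depends on where the stop is clamped: about 1.15 to 1.40, different every time.
- lid_hinge (a point): middle of the lid's hinge axis, at the back of the case, 66 mm above the bench; the axis runs along the case's y. This point's axes turn with the lid: x from the lid's front edge to the hinge, z out of the lid's top (13 mm above this point).
- lid_lip (a point): underside of the lift lip's front edge, middle of its length: a steel flange 110 mm long, 3 mm thick, 5 mm bead on its edge, standing 17 mm out from the lid's front wall, 158 mm from the hinge axis; 65 mm above the bench when shut, nothing below it. Inside, the lid has an 11 mm deep front wall and a lock box in the middle. Axes as the lid's.
- catch (a joint): safety catch, m: 0 (over the button) to 0.042 (fully to the case's left, +y, button free). Starts anywhere from 0 to 0.006; rubs with about 2 N and stays where it is left.
- catch_ridge (a point): top centre of the catch's thumb ridge: 26 mm long (case x), 8 mm wide (case y), 9 mm high, on top of a 31 x 30 mm metal hood whose flat top lies 9 mm below this point. At first it is over the button, 112 mm in front of the hinge axis and about 102 mm above the bench. The lid left and right of it is free.
- button_top (a point): centre of the top of the release button: metal, 16 mm across, 8 mm proud of the lock plate on the lid, under the catch's hood, 89 mm above the bench; travel 6 mm straight into the lid, spring rising to 5.6 N, bolt withdrawn from 4 mm on. Button and bolt spring back when let go. With the catch fully over, the hood's edge is 27 mm from the button's centre.
- tape_measure: loose tape measure, 73 x 92 x 33 mm, lying flat left of the case; bystander. Origin near the centre of its underside.
- stay_clamp (a point): clamp nut (15 mm) on the stay's stop block: on the quadrant at the case's right-hand end, 52 mm from the hinge axis. A pin on the lid runs in the quadrant's slot; over the last 0.17 rad before the stop it must snap past a spring finger (about 10 N at the lip), which then holds the lid. The clamp slips if the lid is pushed on with over 25 N at the lip (4 N m).
- tape_grey: loose roll of wide grey tape, 78 mm across, 24 mm high, lying flat behind the case; bystander. Origin: centre of its underside.
- pipe_off_grey: loose offcut of grey plastic pipe, 27 mm thick, 160 mm long, lying behind the left end of the case; bystander. Origin: under its middle.

How it is judged:
By the outcome, as a careful person would: the job done as asked, in the order asked, and still so for the second after the job is handed in, with the robot touching nothing.
It also fails if it takes over 56 s, if anything falls off the work surface, if the arm or the gripper's body presses on something with over 40 N, if the wrist force passes 120 N, or if a joint passes its speed limit or range.

## Working session

There is one attempt and no reset: what is moved stays moved. The work goes in short steps, Python scripts to look and compute and a tool call to move; the robot and the scene stay as the last step left them, time stands still between calls to the robot, and variables do not carry over. Pictures are saved under pics/ and viewed, at most 12 in all, crops included, and the job is handed in when it is done.

Besides the shell and the picture viewer there is one more tool, called after ">>>" as a command line: name --pt "numbers of a row" for each row, then --argument value for the rest. move_arm: Moves the arm, as the interface text tells. Shift numbers are shares of 0.2 m and turn numbers shares of 4 degrees, none past 1 either way. Its arguments: {"type":"object","properties":{"plan":{"type":"array"},"squeeze":{"type":"number"}},"required":["plan"]}

```bash
mkdir -p pics; ls; cat > h.py <<'E'
import numpy as np, cv2
from workcell import manip
def ray(f,u,v,st=None):
    K=np.array(f["camera_matrix"]);k=f["k1"]
    d=np.array([(u-K[0,2])/K[0,0],(v-K[1,2])/K[1,1]]);p=d.copy()
    for _ in range(30): p=d/(1+k*(p@p))
    c=np.array([p[0],-p[1],-1.])
    V=np.linalg.inv(np.array(f["view"]))
    return V[:3,3],V[:3,:3]@c
def onz(f,u,v,z):
    o,d=ray(f,u,v);return o+d*(z-o[2])/d[2]
def proj(f,P):
    V=np.array(f["view"]);K=np.array(f["camera_matrix"])
    c=V[:3,:3]@np.array(P)+V[:3,3];p=np.array([c[0],-c[1]])/-c[2]
    p=p*(1+f["k1"]*(p@p));return K[:2,:2]@p+K[:2,2]
E
python3 - <<'E'
from h import *
import pickle
for n in("scene","top"):
    f=manip.grab_frame(n);pickle.dump(f,open(n+".pkl","wb"))
    cv2.imwrite(f"pics/{n}0.png",np.array(f["img"])[:,:,::-1])
    print(n,np.linalg.inv(np.array(f["view"]))[:3,3])
print(manip.read_state())
E
```

```text
pics
scene [-0.03258018 -0.12558746  0.57749497]
top [0.46975424 0.3822214  0.95717018]
{'t': 0.1, 'q': array([ 5.90661790e+01,  9.10931714e+00,  9.15647069e+01, -1.12378232e-03,
        7.94242589e+01, -1.20389137e+01]), 'dq': array([ 0.01688314,  0.01154281, -0.11260061,  0.02931769,  0.11270054,
       -0.04472443]), 'effort': array([-3.44827922e-04, -3.96991074e+01, -3.32338822e+01, -1.29805585e-04,
        4.16795374e-03,  3.03881370e-05]), 'tool_pos': array([0.1859751 , 0.54356223, 0.2554148 ]), 'ee_rot': array([-1.79903648e+02, -1.94194141e-02,  1.61105284e+02]), 'contact_force': array([-0.15942305, -0.58981334,  1.30209161]), 'torque': array([ 0.0025193 , -0.0192591 ,  0.01193583]), 'grasp_force': 0.0, 'opening': 0.9981397645301187}
```

View pics/scene0.png

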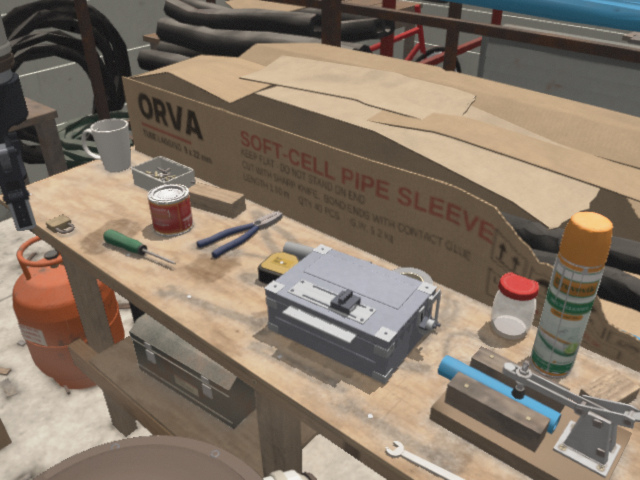

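View pics/top0.png

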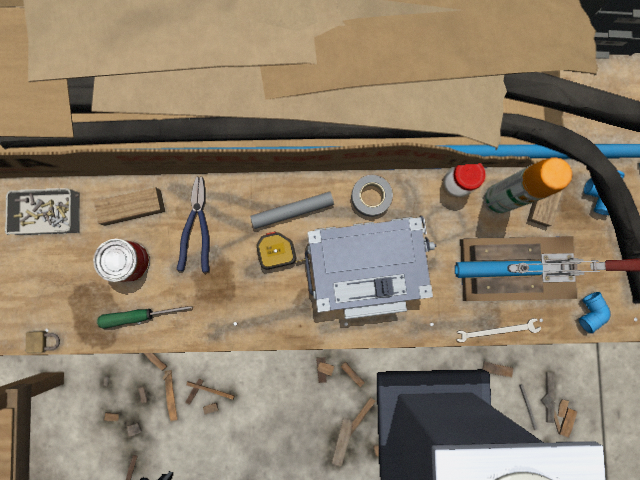

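The top view shows the case at about x 305–432, y 218–322, with the catch near (384,287) and the lip near (360,312). The robot base is below, at about (490,440). I'll zoom in to get exact pixels.

```bash
python3 - <<'E'
import pickle
from h import *
t=pickle.load(open("top.pkl","rb"));s=pickle.load(open("scene.pkl","rb"))
a=cv2.resize(np.array(t["img"])[205:330,295:445,::-1],None,fx=4,fy=4,interpolation=cv2.INTER_CUBIC)
b=cv2.resize(np.array(s["img"])[235:385,255:455,::-1],None,fx=4,fy=4,interpolation=cv2.INTER_CUBIC)
cv2.imwrite("pics/topc.png",a);cv2.imwrite("pics/scenec.png",b)
E
```

```text
(no output)
```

View pics/topc.png

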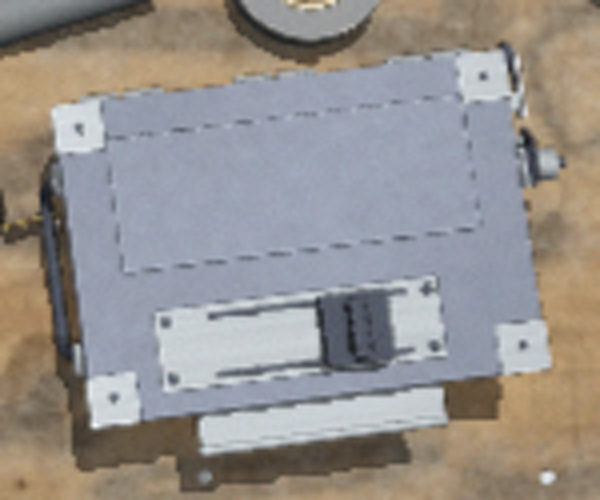

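View pics/scenec.png

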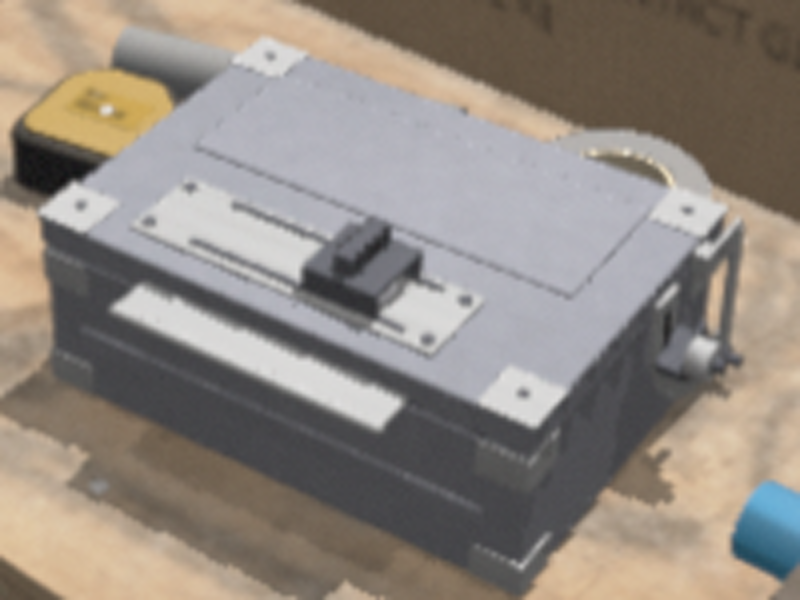

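The crops show the lid corner plates in the top crop at (52,105), (505,50), (92,428) and (551,370). The ridge is at about (357,325) in the top crop and (362,240) in the scene crop, and the lip edge runs from (203,452) to (446,424).

```bash
python3 - <<'E'
import pickle
from h import *
t=pickle.load(open("top.pkl","rb"));s=pickle.load(open("scene.pkl","rb"))
T=lambda x,y,z:onz(t,295+(x+.5)/4-.5,205+(y+.5)/4-.5,z)
S=lambda x,y,z:onz(s,255+(x+.5)/4-.5,235+(y+.5)/4-.5,z)
C=np.array([T(52,105,.079),T(505,50,.079),T(92,428,.079),T(551,370,.079)])
D=np.array([S(268,38,.079),S(728,208,.079),S(40,208,.079),S(530,428,.079)])
for n,C in(("top",C),("scene",D)):
    bl,br,fl,fr=C
    ey=(bl-br+fl-fr)/2; ex=(bl+br-fl-fr)/2
    print(n,"cen",C.mean(0),"w",np.linalg.norm(ey),"d",np.linalg.norm(ex),"yaw x",np.degrees(np.arctan2(ex[1],ex[0])),"y-90",np.degrees(np.arctan2(ey[1],ey[0]))-90)
yaw=np.arctan2(ey[1],ey[0])-np.pi/2
print("ridge",T(357,325,.102),S(362,240,.102))
print("lip T",T(203,452,.068),T(446,424,.068),"S",S(112,308,.068),S(385,430,.068))
for f in [manip.read_state()]:print(f['tool_pos'])
E
```

```text
top cen [0.49716154 0.27865412 0.079     ] w 0.20416456240704495 d 0.14352931624070803 yaw x 5.7379354398037945 y-90 5.747113646067049
scene cen [0.50073793 0.28092079 0.079     ] w 0.2033465324800081 d 0.1416437492562231 yaw x 5.002284595012532 y-90 5.346331464321011
ridge [0.45811799 0.25822837 0.102     ] [0.45774651 0.25713606 0.102     ]
lip T [0.40305807 0.32377217 0.068     ] [0.41290238 0.21520446 0.068     ] S [0.40636949 0.32667924 0.068     ] [0.41835186 0.21527882 0.068     ]
[0.1859751  0.54356223 0.2554148 ]
```

>>> move_arm --pt "-0.175 -0.091 0.0275 0 0 0 -0.3" --pt "-0.175 -0.091 0.0275 0 0 0 -0.3" --pt "-0.175 -0.091 0.0275 0 0 0 -0.3" --pt "-0.175 -0.091 0.0275 0 0 0 -0.3" --pt "-0.175 -0.091 0.0275 0 0 0 -0.3" --pt "-0.175 -0.091 0.0275 0 0 0 -0.3" --pt "-0.175 -0.091 0.0275 0 0 0 -0.3" --pt "-0.175 -0.091 0.0275 0 0 0 -0.3" --pt "-0.175 -0.091 0.0275 0 0 0 -0.3" --pt "-0.175 -0.091 0.0275 0 0 0 -0.3" --squeeze 30

```text
t: 1.1
tool_pos: [0.4591, 0.257, 0.2007]
ee_rot: [-180.0, -0.0, 161.1]
contact_force: [-0.5, -0.0, -0.7]
opening: 0.35
grasp_force: 0.0
```

>>> move_arm --pt "0 0 0 0 0 -0.88 -0.3" --pt "0 0 0 0 0 -0.88 -0.3" --pt "0 0 0 0 0 -0.88 -0.3" --pt "0 0 0 0 0 -0.88 -0.3" --pt "0 0 0 0 0 -0.88 -0.3" --pt "0 0 0 0 0 -0.88 -0.3" --pt "0 0 0 0 0 -0.88 -0.3" --pt "0 0 0 0 0 0 -0.3" --pt "0 0 0 0 0 0 -0.3" --pt "0 0 0 0 0 0 -0.3"

```text
t: 2.1
tool_pos: [0.4583, 0.2584, 0.2011]
ee_rot: [-180.0, -0.0, -174.3]
contact_force: [-0.4, 0.0, -0.7]
opening: 0.352
grasp_force: 0.0
```

```bash
python3 - <<'E'
from h import *
import pickle
s=manip.read_state();f=manip.grab_frame("wrist");pickle.dump((s,f),open("w1.pkl","wb"))
cv2.imwrite("pics/w1.png",np.array(f["img"])[:,:,::-1])
print(f["T_tool_cam"],s["q"])
E
```

```text
[[ 1.21418589e-03  9.46606582e-01  3.22388748e-01  8.17308260e-02]
 [ 9.99999196e-01 -1.03182822e-03 -7.36531673e-04 -2.73290641e-05]
 [-3.64555921e-04  3.22389384e-01 -9.46607074e-01 -1.18373623e-01]
 [ 0.00000000e+00  0.00000000e+00  0.00000000e+00  1.00000000e+00]] [ 1.62449853e+01  4.67007285e+00  1.02747132e+02 -2.13974228e-03
  7.26010838e+01 -7.94427081e+01]
```

View pics/w1.png

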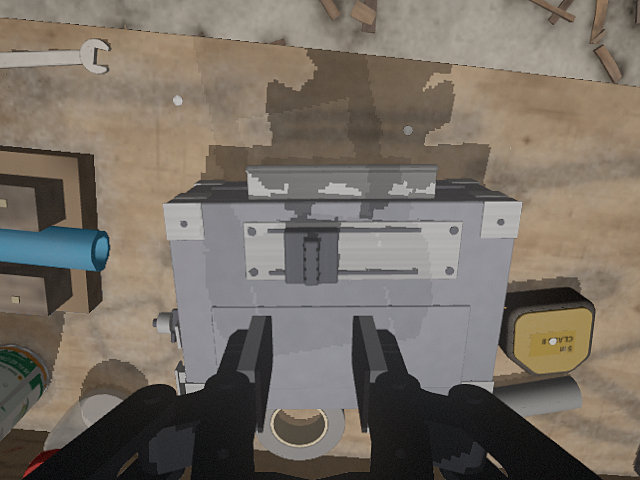

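The wrist view shows the case square to the tool, with the ridge top at about x 303–321, y 237–284, the hood at x 286–338, and the lip edge at y≈167, x 247–436.

```bash
cat >> h.py <<'E'
from scipy.spatial.transform import Rotation as Ro
def wview(s,f):
    T=np.eye(4);T[:3,:3]=Ro.from_euler("xyz",s["ee_rot"],degrees=True).as_matrix();T[:3,3]=s["tool_pos"]
    f["view"]=np.linalg.inv(T@np.array(f["T_tool_cam"]));return f
E
python3 - <<'E'
from h import *
import pickle
s,f=pickle.load(open("w1.pkl","rb"));wview(s,f)
print("ridge",onz(f,312,260.5,.102),"hood",onz(f,312,253,.093))
a,b=onz(f,247,168,.067),onz(f,436,168,.067);print("lip",a,b,(a+b)/2,np.linalg.norm(a-b))
for p in((164,204),(521,202)):print(onz(f,*p,.079))
E
```

```text
ridge [0.45710191 0.25850099 0.102     ] hood [0.45598395 0.2583929  0.093     ]
lip [0.41663669 0.21637153 0.067     ] [0.40550978 0.32604163 0.067     ] [0.41107324 0.27120658 0.067     ] 0.11023310589522577
[0.43983958 0.17180748 0.079     ]
[0.41813327 0.37476345 0.079     ]
```

>>> move_arm --pt "0.003 0 0.1 0 0 0 -0.3" --pt "0.003 0 0.1 0 0 0 -0.3" --pt "0 0 0.08 0 0 0 -0.3" --pt "0 0 0.06 0 0 0 -0.3" --pt "0 0 0.04 0 0 0 -0.3" --pt "0 0 0.02 0 0 0 -0.3" --pt "0 0 0 0 0 0 -0.3" --pt "0 0 0 0 0 0 -0.3"

```text
t: 2.95
tool_pos: [0.4577, 0.2585, 0.122]
ee_rot: [180.0, 0.1, -174.3]
contact_force: [-0.3, -0.2, 0.1]
opening: 0.346
grasp_force: 0.0
```

>>> move_arm --pt "0 0 0 0 0 0 -0.6" --pt "0 0 0 0 0 0 -0.8" --pt "0 0 0 0 0 0 -1" --pt "0 0 0 0 0 0 -1" --pt "0 0 0 0 0 0 -1" --squeeze 30

```text
t: 3.45
tool_pos: [0.4577, 0.2583, 0.1219]
ee_rot: [-180.0, 0.1, -174.3]
contact_force: [0.3, -1.4, 4.6]
opening: 0.074
grasp_force: 31.5
```

>>> move_arm --pt "0 0.02 0 0 0 0 -1" --pt "0 0.03 0 0 0 0 -1" --pt "0 0.03 0 0 0 0 -1" --pt "0 0.03 0 0 0 0 -1" --pt "0 0.03 0 0 0 0 -1" --pt "0 0.03 0 0 0 0 -1" --pt "0 0.01 0 0 0 0 -1" --pt "0 0 0 0 0 0 -1"

```text
t: 4.25
tool_pos: [0.4539, 0.2948, 0.122]
ee_rot: [180.0, 0.0, -174.2]
contact_force: [-1.0, 0.3, 6.2]
opening: 0.079
grasp_force: 31.5
```

>>> move_arm --pt "0 0.01 0 0 0 0 -1" --pt "0 0.01 0 0 0 0 -1" --pt "0 0 0 0 0 0 -1"

```text
t: 4.55
tool_pos: [0.4536, 0.2978, 0.1219]
ee_rot: [-179.9, 0.0, -174.2]
contact_force: [-0.6, -4.8, 6.1]
opening: 0.077
grasp_force: 31.7
```

>>> move_arm --pt "0 0.01 0 0 0 0 -1" --pt "0 0 0 0 0 0 -1"

```text
t: 4.75
tool_pos: [0.4535, 0.2981, 0.1217]
ee_rot: [-179.7, -0.0, -174.2]
contact_force: [-0.5, -10.5, 7.6]
opening: 0.076
grasp_force: 31.8
```

>>> move_arm --pt "0 0.005 0 0 0 0 -1" --pt "0 0 0 0 0 0 -1"

```text
t: 4.95
tool_pos: [0.4534, 0.2982, 0.1215]
ee_rot: [-179.6, -0.0, -174.2]
contact_force: [-0.2, -13.8, 7.9]
opening: 0.078
grasp_force: 31.8
```

>>> move_arm --pt "0 -0.015 0 0 0 0 -1" --pt "0 0 0 0 0 0 -0.5" --pt "0 0 0 0 0 0 -0.5" --pt "0 0 -0.075 0 0 0 -0.5" --pt "0 0 -0.1 0 0 0 -0.5" --pt "0 -0.1 0 0 0 0 -1" --pt "0 -0.112 0 0 0 0 -1" --pt "0 0 0 0 0 0 -1" --pt "0 0 0 0 0 0 -1" --pt "0 0 0 0 0 0 -1"

```text
t: 5.95
tool_pos: [0.4574, 0.2566, 0.1566]
ee_rot: [180.0, 0.0, -174.2]
contact_force: [-1.1, -0.0, 0.3]
opening: -0.001
grasp_force: 0.0
```

```bash
python3 - <<'E'
from h import *
import pickle
s=manip.read_state();f=wview(s,manip.grab_frame("wrist"));im=np.array(f["img"])
print(s["tool_pos"],s["opening"])
B=np.array([.4575,.2562]);
for n,P in(("btn",[*B,.089]),("ridge",[.4536,.298,.102])):print(n,proj(f,P))
c=im[120:420,150:550,::-1];cv2.imwrite("pics/w2.png",cv2.resize(c,None,fx=2,fy=2))
E
```

```text
[0.45744    0.25663155 0.15664159] -0.0008839090090908005
btn [310.59855138 286.09588809]
ridge [405.45208147 298.6629549 ]
```

View pics/w2.png

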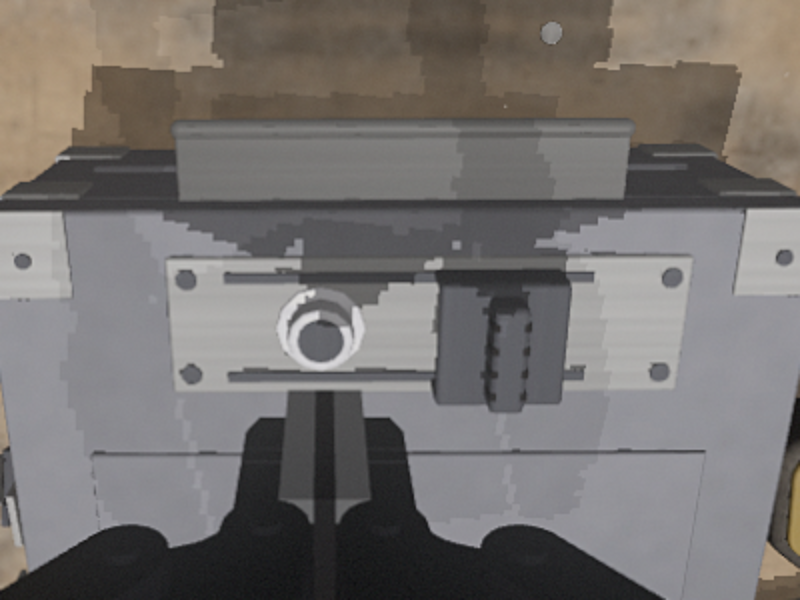

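The catch is fully over and the button, at crop (322,338), lies where I predicted. I'll press it.

>>> move_arm --pt "0 0 0.08 0 0 0 -1" --pt "0 0 0.08 0 0 0 -1" --pt "0 0 0.045 0 0 0 -1" --pt "0 0 0.01 0 0 0 -1" --pt "0 0 0.01 0 0 0 -1" --pt "0 0 0.005 0 0 0 -1" --pt "0 0 0 0 0 0 -1"

```text
t: 6.7
tool_pos: [0.458, 0.2563, 0.1113]
ee_rot: [180.0, 0.1, -174.3]
contact_force: [-2.8, -0.1, 6.9]
opening: -0.003
grasp_force: 2.8
```

>>> move_arm --pt "0 0 0.005 0 0 0 -1" --pt "0 0 0.003 0 0 0 -1" --pt "0 0 0 0 0 0 -1"

```text
t: 7.0
tool_pos: [0.4578, 0.2563, 0.1098]
ee_rot: [180.0, 0.1, -174.3]
contact_force: [-4.4, 1.8, 6.1]
opening: 0.001
grasp_force: 3.2
```

>>> move_arm --pt "0 0 0.005 0 0 0 -1" --pt "0 0 0.003 0 0 0 -1" --pt "0 0 0 0 0 0 -1" --pt "0 0 0 0 0 0 -1"

```text
t: 7.4
tool_pos: [0.4578, 0.2563, 0.1083]
ee_rot: [180.0, 0.1, -174.3]
contact_force: [-4.6, -0.7, 7.9]
opening: -0.0
grasp_force: 3.6
```

>>> move_arm --pt "0 0 -0.02 0 0 0 -1" --pt "0 0 -0.03 0 0 0 -1" --pt "0 0 -0.05 0 0 0 -1" --pt "0 0 -0.1 0 0 0 -1" --pt "0 0 -0.1 0 0 0 -1" --pt "0 0 0 0 0 0 -1"

```text
t: 8.0
tool_pos: [0.4593, 0.2564, 0.1702]
ee_rot: [180.0, 0.3, -174.3]
contact_force: [0.3, 0.4, 0.2]
opening: -0.004
grasp_force: 0.0
```

```bash
python3 - <<'E'
from h import *
f=manip.grab_frame("scene")
cv2.imwrite("pics/s2.png",cv2.resize(np.array(f["img"])[235:385,255:455,::-1],None,fx=4,fy=4,interpolation=cv2.INTER_CUBIC))
E
```

```text
(no output)
```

View pics/s2.png

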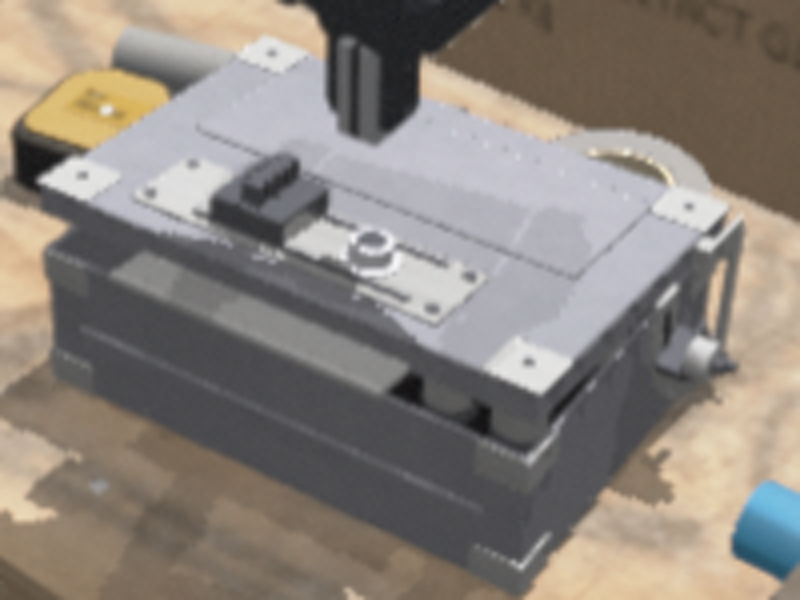

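The lid is ajar. The button is at about crop (375,248) and the raised lip edge at about (110,268)–(390,385). I'll go back to the front of the case and tilt the tool.

>>> move_arm --pt "0.1375 0.025 0 0 0 0 -1" --pt "0.1375 0.025 0 0 0 0 -1" --pt "0.1375 0.025 0 0 0 0 -1" --pt "0.1375 0.025 0 0 0 0 -1" --pt "0 0 0 0 -1 0 -1" --pt "0 0 0 0 -1 0 -1" --pt "0 0 0 0 -1 0 -1" --pt "0 0 0 0 -1 0 -1" --pt "0 0 0 0 -1 0 -1" --pt "0 0 0 0 -1 0 -1"

```text
t: 9.05
tool_pos: [0.3452, 0.2644, 0.1657]
ee_rot: [-180.0, 24.0, -174.2]
contact_force: [-1.2, -0.8, 0.0]
opening: 0.0
grasp_force: 0.0
```

>>> move_arm --pt "0 0 0 0 -1 0 -1" --pt "0 0 0 0 -1 0 -1" --pt "0 0 0 0 -1 0 -1" --pt "0 0 0 0 -1 0 -1" --pt "0 0 0 0 -1 0 -1" --pt "0 0 0 0 -1 0 -1" --pt "0 0 0 0 -0.5 0 -1" --pt "0 0 0 0 0 0 -1"

```text
t: 9.85
tool_pos: [0.3442, 0.264, 0.1642]
ee_rot: [-179.8, 49.8, -174.0]
contact_force: [-0.0, -0.3, -0.7]
opening: 0.001
grasp_force: 0.0
```

```bash
cat >> h.py <<'E'
H=np.array([.568,.287]);ex=np.array([.995,.1])
def where(rho=.150,z0=.065):
    s=manip.read_state();R=Ro.from_euler("xyz",s["ee_rot"],degrees=True).as_matrix();p=s["tool_pos"]
    c=p+.025*R[:,2]-.011*R[:,0]
    r=(c[:2]-H)@ex;l=(c[:2]-H)@[-.1,.995]
    print("q",np.round(s["q"],1),"corner r,l,z",np.round([r,l,c[2]],4),"F",np.round(s["contact_force"],1),"rho",np.hypot(r,c[2]-z0).round(4),"th",np.arctan2(c[2]-z0,-r).round(3))
    return R,c
def shifts(R,c,r,z,l=None):
    l0=(c[:2]-H)@[-.1,.995]; l=l0 if l is None else l
    P=np.array([*(H+r*ex+l*np.array([-.1,.995])),z]);return (R.T@(P-c)/.2).round(3)
E
python3 -c "
from h import *
R,c=where();print(R.round(3));print(shifts(R,c,-.195,.066),shifts(R,c,-.150,.066))"
```

```text
q [ 35.9 -28.3 147.2 -57.2  27.2 -15.6] corner r,l,z [-0.1988 -0.0004  0.1564] F [-0.  -0.3 -0.7] rho 0.2188 th 0.431
[[-0.642 -0.101  0.76 ]
 [-0.068  0.995  0.076]
 [-0.763 -0.003 -0.646]]
[0.333 0.001 0.307] [0.188 0.001 0.478]
```

>>> move_arm --pt "0.037 0 0.056 0 0 0 -1" --pt "0.037 0 0.056 0 0 0 -1" --pt "0.037 0 0.056 0 0 0 -1" --pt "0.037 0 0.056 0 0 0 -1" --pt "0.037 0 0.056 0 0 0 -1" --pt "0.037 0 0.056 0 0 0 -1" --pt "0.037 0 0.058 0 0 0 -1" --pt "0 0 0 0 0 0 -1"

```text
t: 10.65
tool_pos: [0.3662, 0.2577, 0.1098]
ee_rot: [179.7, 47.6, -174.3]
contact_force: [0.5, -0.5, -0.3]
opening: -0.002
grasp_force: 0.0
```

```bash
python3 -c "
from h import *
R,c=where();print(shifts(R,c,-.150,.064,0))
f=manip.grab_frame('scene')
cv2.imwrite('pics/s3.png',cv2.resize(np.array(f['img'])[215:385,225:455,::-1],None,fx=3,fy=3))"
```

```text
q [ 30.8 -16.6 146.3 -73.8  18.7   0.5] corner r,l,z [-0.1779 -0.0089  0.101 ] F [ 0.5 -0.5 -0.3] rho 0.1815 th 0.2
[0.043 0.043 0.228]
```

View pics/s3.png

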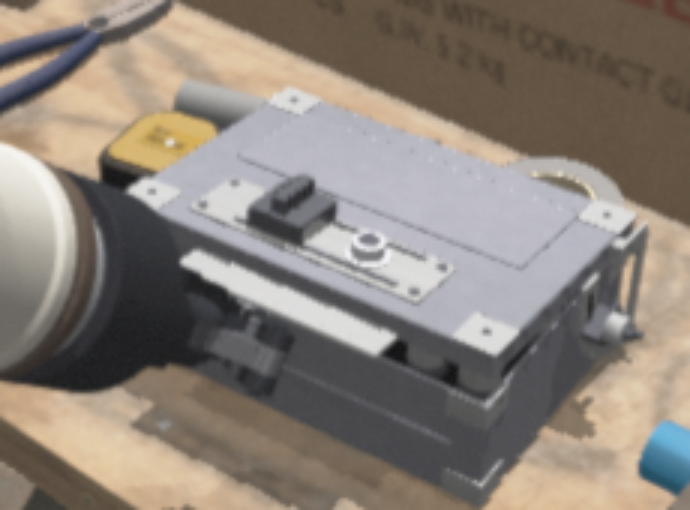

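Joint 4 is at its limit, so the lip can't be reached with this tool yaw. I'll fit the arm's kinematics from the readings so far to pick a reachable tilt and yaw.

```bash
cat > ik.py <<'E'
from h import *
from scipy.optimize import least_squares as LS
D=[([59.066,9.109,91.565,0,79.424,-12.039],[.186,.5436,.2554],[-180,0,161.1]),
([16.245,4.67,102.747,0,72.601,-79.443],[.4583,.2584,.2011],[-180,0,-174.3]),
([35.9,-28.3,147.2,-57.2,27.2,-15.6],[.3442,.264,.1642],[-179.8,49.8,-174]),
([30.8,-16.6,146.3,-73.8,18.7,.5],[.3662,.2577,.1098],[179.7,47.6,-174.3])]
E_=lambda a,x:Ro.from_euler(a,x,degrees=True)
def fk(q,p):
    off,xs,zs,L1,ax,L2,Lt=p
    A=E_("z",q[0]);B=A*E_("y",q[1]);C=B*E_("y",q[2]);W=C*E_("z",q[3])*E_("y",q[4])
    return A.apply([xs,off,zs])+B.apply([0,0,L1])+C.apply([ax,0,L2])+W.apply([0,0,Lt]),W.apply([0,0,1]),W*E_("z",q[5])
p=LS(lambda p:np.concatenate([fk(q,p)[0]-t for q,t,_ in D]+[.01*(p-[.12,0,.15,.45,0,.45,.25])]),[.12,0,.15,.45,0,.45,.25]).x
LO=np.array([-166,-54,10.5,-73.8,9.8,-171]);HI=np.array([166,131,154.5,253,151,171])
def ik(P,d,q0):
    f=lambda q:np.concatenate([(fk(q,p)[0]-P)*10,fk(q,p)[1]-d])
    return LS(f,np.clip(q0,LO[:5]+.1,HI[:5]-.1),bounds=(LO[:5],HI[:5]))
E
python3 - <<'E'
from ik import *
print(p.round(4))
for q,t,e in D:
    P,d,R=fk(q,p);print((P-t).round(4),d.round(3),E_("xyz",e).as_matrix()[:,2].round(3),(E_("xyz",e).inv()*R).as_rotvec(degrees=True).round(1))
ey=np.array([-.1,.995])
for a in(40,48,55):
  for phi in(12,20,28):
    for l in(0,.03):
      out=[]
      for r,z in((-.168,.064),(-.15,.06),(-.11,.17),(-.04,.21)):
        ca,sa=np.cos(np.radians(a)),np.sin(np.radians(a));c,s=np.cos(np.radians(phi)),np.sin(np.radians(phi))
        d=np.array([ca*c,ca*s,-sa]);u=np.array([sa*c,sa*s,ca])
        P=np.array([*(H+r*ex+l*ey),z])-.025*d-.011*u
        best=min((ik(P,d,q0) for q0 in([20,-30,147,0,22],[30,-20,146,-50,22],[15,-30,145,40,25])),key=lambda o:o.cost)
        out.append((("OK" if best.cost<1e-6 else "%.4f"%best.cost**.5),best.x.round().astype(int).tolist()))
      print(a,phi,l,out)
E
```

```text
[ 0.1199 -0.0012  0.3016  0.3842  0.0494  0.5209  0.2804]
[-0.     -0.      0.0002] [-0.001 -0.001 -1.   ] [-0. -0. -1.] [  0.1   0.1 -90. ]
[-0.0001  0.      0.    ] [-0. -0. -1.] [ 0. -0. -1.] [ -0.   0. -90.]
[-0.0001  0.0001 -0.0006] [ 0.759  0.075 -0.647] [ 0.76   0.076 -0.645] [ -0.    0.1 -90.1]
[ 0.0002 -0.0002  0.0003] [ 0.735  0.079 -0.674] [ 0.734  0.079 -0.674] [ -0.   -0.1 -89.9]Traceback (most recent call last):
  File "<stdin>", line 14, in <module>
  File "<stdin>", line 14, in <genexpr>
  File "ik.py", line 16, in ik
    return LS(f,np.clip(q0,LO[:5]+.1,HI[:5]-.1),bounds=(LO[:5],HI[:5]))
    return func(*args, **kwargs)
    vector_fun = VectorFunction(
        fun_wrapped,
    ...<6 lines>...
        workers=workers
    )
    self._update_fun()
    ~~~~~~~~~~~~~~~~^^
    self.f = self.fun_wrapped(xp_copy(self.x))
             ~~~~~~~~~~~~~~~~^^^^^^^^^^^^^^^^^
    return np.atleast_1d(self.fun(x))
                         ~~~~~~~~^^^
    return self.f(x, *self.args, **self.kwargs)
           ~~~~~~^^^^^^^^^^^^^^^^^^^^^^^^^^^^^^
  File "ik.py", line 15, in <lambda>
    f=lambda q:np.concatenate([(fk(q,p)[0]-P)*10,fk(q,p)[1]-d])
                                ~~^^^^^
  File "ik.py", line 11, in fk
    return A.apply([xs,off,zs])+B.apply([0,0,L1])+C.apply([ax,0,L2])+W.apply([0,0,Lt]),W.apply([0,0,1]),W*E_("z",q[5])
                                                                                                                 ~^^^
IndexError: index 5 is out of bounds for axis 0 with size 5
```

The kinematic fit is excellent, to 0.6 mm or better. I'll fix the small indexing bug and scan.

```bash
sed -i 's/W\*E_("z",q\[5\])/W*E_("z",q[5] if len(q)>5 else 0)/' ik.py
cat > scan.py <<'E'
from ik import *
import sys
ey=np.array([-.1,.995])
for a in(40,50,58):
  for phi in(8,20,32,50,-20):
    for l in(0,.035):
      out=[]
      for r,z in((-.166,.064),(-.15,.06),(-.11,.17),(-.04,.21)):
        ca,sa=np.cos(np.radians(a)),np.sin(np.radians(a));c,s=np.cos(np.radians(phi)),np.sin(np.radians(phi))
        d=np.array([ca*c,ca*s,-sa]);u=np.array([sa*c,sa*s,ca])
        P=np.array([*(H+r*ex+l*ey),z])-.025*d-.011*u
        best=min((ik(P,d,q0) for q0 in([20,-30,147,0,22],[30,-20,146,-50,22],[15,-30,145,40,25])),key=lambda o:o.cost)
        out.append("OK %s"%best.x.round().astype(int).tolist() if best.cost<1e-6 else "%.3f"%best.cost**.5)
      print(a,phi,l,out)
E
python3 scan.py
```

```text
40 8 0 ['0.089', '0.097', 'OK [26, -18, 138, -54, 17]', 'OK [22, -12, 129, -39, 18]']
40 8 0.035 ['0.093', '0.099', 'OK [32, -12, 135, -61, 21]', 'OK [28, -8, 125, -47, 20]']
40 20 0 ['0.003', 'OK [18, -7, 148, 173, 11]', 'OK [16, -23, 142, 14, 11]', 'OK [14, -16, 132, 18, 15]']
40 20 0.035 ['OK [27, -6, 146, 208, 11]', 'OK [26, -3, 144, 202, 12]', 'OK [23, -18, 139, -15, 10]', 'OK [20, -12, 129, 0, 13]']
40 32 0 ['OK [6, -14, 153, 105, 20]', 'OK [6, -10, 150, 110, 21]', 'OK [6, -25, 144, 54, 24]', 'OK [6, -16, 132, 51, 26]']
40 32 0.035 ['OK [15, -10, 149, 123, 15]', 'OK [15, -6, 147, 126, 16]', 'OK [13, -21, 141, 51, 18]', 'OK [12, -14, 130, 46, 21]']
40 50 0 ['OK [-8, -10, 149, 80, 41]', 'OK [-7, -6, 147, 83, 40]', 'OK [-5, -20, 140, 62, 46]', 'OK [-3, -11, 128, 59, 46]']
40 50 0.035 ['OK [0, -8, 148, 87, 36]', 'OK [0, -4, 145, 89, 36]', 'OK [1, -18, 139, 63, 40]', 'OK [2, -10, 127, 59, 41]']
40 -20 0 ['0.011', '0.019', 'OK [41, 0, 123, -64, 48]', 'OK [36, 3, 115, -60, 47]']
40 -20 0.035 ['OK [50, 15, 123, -72, 49]', 'OK [48, 16, 122, -73, 48]', 'OK [45, 5, 119, -63, 51]', 'OK [39
[... 1734 characters left out ...]
12, -10, 139, 28, 23]', 'OK [11, -18, 130, 17, 39]', 'OK [10, -9, 119, 17, 42]']
58 32 0.035 ['OK [19, -10, 138, 19, 21]', 'OK [18, -7, 136, 21, 20]', 'OK [17, -15, 128, 13, 37]', 'OK [15, -7, 117, 14, 41]']
58 50 0 ['OK [4, -11, 140, 41, 36]', 'OK [4, -8, 137, 42, 35]', 'OK [4, -15, 128, 31, 48]', 'OK [4, -7, 116, 29, 51]']
58 50 0.035 ['OK [10, -9, 138, 40, 32]', 'OK [10, -5, 135, 41, 31]', 'OK [10, -13, 127, 29, 45]', 'OK [9, -5, 115, 28, 49]']
58 -20 0 ['OK [37, 3, 126, -43, 40]', 'OK [35, 5, 125, -44, 39]', 'OK [33, -3, 118, -34, 50]', 'OK [29, 2, 108, -30, 52]']
58 -20 0.035 ['OK [41, 7, 122, -43, 43]', 'OK [40, 9, 121, -43, 42]', 'OK [37, 1, 114, -34, 52]', 'OK [33, 5, 104, -31, 54]']
```

>>> move_arm --pt "0 0 0 0 0.9 0 -1" --pt "0 0 0 0 0.9 0 -1" --pt "0 0 0 0 0.9 0 -1" --pt "0 0 0 0 0 0 -1"

```text
t: 11.1
tool_pos: [0.3678, 0.2575, 0.1117]
ee_rot: [179.8, 38.6, -174.4]
contact_force: [-0.1, -0.6, 0.3]
opening: -0.002
grasp_force: 0.0
```

```bash
python3 -c "
from h import *
R,c=where();print(R.round(3));print(shifts(R,c,-.168,.062,0),shifts(R,c,-.150,.062,0))"
```

```text
q [ 28.1 -17.4 142.2 -37.   23.  -37.3] corner r,l,z [-0.1779 -0.0093  0.0991] F [-0.1 -0.6  0.3] rho 0.1811 th 0.189
[[-0.777 -0.1    0.621]
 [-0.076  0.995  0.065]
 [-0.624  0.003 -0.781]]
[0.077 0.046 0.176] [0.007 0.046 0.232]
```

>>> move_arm --pt "0.02 0.012 0.044 0 0 0 -1" --pt "0.02 0.012 0.044 0 0 0 -1" --pt "0.02 0.012 0.044 0 0 0 -1" --pt "0.018 0.01 0.044 0 0 0 -1" --pt "0 0 0 0 0 0 -1"

```text
t: 11.6
tool_pos: [0.3738, 0.2666, 0.071]
ee_rot: [-179.9, 38.4, -174.1]
contact_force: [-0.8, 0.6, -0.7]
opening: -0.0
grasp_force: 0.0
```

```bash
python3 -c "
from h import *
R,c=where();print(shifts(R,c,-.160,.052,0),shifts(R,c,-.149,.052,0))"
```

```text
q [ 29.1  -7.4 140.5 -53.4  17.8 -19.3] corner r,l,z [-0.1711 -0.0009  0.0582] F [-0.8  0.6 -0.7] rho 0.1712 th -0.04
[-0.024  0.004  0.059] [-0.067  0.004  0.093]
```

>>> move_arm --pt "-0.022 0.001 0.031 0 0 0 -1" --pt "-0.022 0.001 0.031 0 0 0 -1" --pt "-0.022 0.001 0.031 0 0 0 -1" --pt "0 0 0 0 0 0 -1"

```text
t: 12.0
tool_pos: [0.3979, 0.2698, 0.0665]
ee_rot: [179.9, 38.5, -174.3]
contact_force: [-0.3, 0.7, 0.3]
opening: 0.001
grasp_force: 0.0
```

```bash
cat > arc.py <<'E'
from h import *
import sys
rho,z0=float(sys.argv[1]),.065
R,c=where(rho);prev=c
for t in map(float,sys.argv[2:]):
    P=np.array([*(H-rho*np.cos(t)*ex),z0+rho*np.sin(t)]);s=R.T@(P-prev)/.2;prev=P
    print(t,s.round(3))
E
python3 arc.py .149 -.05 .1 .25 .4 .5 .6 .7 .8 .9 1.0
```

```text
q [ 27.5  -3.3 137.7 -56.2  16.1 -17.5] corner r,l,z [-0.1467 -0.      0.0538] F [-0.3  0.7  0.3] rho 0.1472 th -0.076
-0.05 [-0.003  0.    -0.021]
0.1 [-0.072  0.    -0.086]
0.25 [-0.084  0.    -0.074]
0.4 [-0.094  0.    -0.061]
0.5 [-0.067  0.    -0.032]
0.6 [-0.07   0.    -0.025]
0.7 [-0.072  0.    -0.018]
0.8 [-0.074  0.    -0.011]
0.9 [-0.074  0.    -0.004]
1.0 [-0.074  0.     0.004]
```

>>> move_arm --pt "-0.003 0 -0.021 0 0 0 -1" --pt "-0.024 0 -0.029 0 0 0 -1" --pt "-0.024 0 -0.029 0 0 0 -1" --pt "-0.024 0 -0.028 0 0 0 -1" --pt "-0.028 0 -0.025 0 0 0 -1" --pt "-0.028 0 -0.025 0 0 0 -1" --pt "-0.028 0 -0.024 0 0 0 -1" --pt "0 0 0 0 0 0 -1"

```text
t: 12.8
tool_pos: [0.3991, 0.2699, 0.1147]
ee_rot: [179.9, 38.5, -174.3]
contact_force: [-1.7, 0.1, -1.9]
opening: 0.001
grasp_force: 1.0
```

```bash
python3 arc.py .149 .4 .6 .8
python3 -c "
from h import *
f=manip.grab_frame('scene')
cv2.imwrite('pics/s4.png',cv2.resize(np.array(f['img'])[195:385,225:455,::-1],None,fx=3,fy=3))"
```

```text
q [ 27.4 -11.6 137.3 -37.6  22.1 -37.2] corner r,l,z [-1.456e-01 -1.000e-04  1.020e-01] F [-1.7  0.1 -1.9] rho 0.1502 th 0.249
0.4 [-0.098  0.001 -0.056]
0.6 [-0.137  0.    -0.058]
0.8 [-0.146  0.    -0.029]
```

View pics/s4.png

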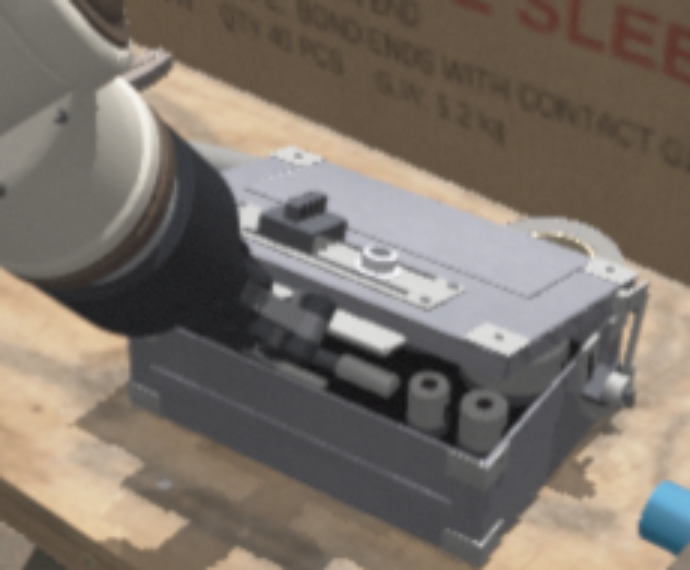

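The lid is rising on the fingertip: the lip is over the finger at crop (340,335) and the case interior is visible. I'll carry on along the arc.

>>> move_arm --pt "-0.033 0 -0.019 0 0 0 -1" --pt "-0.033 0 -0.019 0 0 0 -1" --pt "-0.033 0 -0.019 0 0 0 -1" --pt "-0.046 0 -0.022 0 0 0 -1" --pt "-0.046 0 -0.019 0 0 0 -1" --pt "-0.046 0 -0.016 0 0 0 -1" --pt "-0.048 0 -0.011 0 0 0 -1" --pt "-0.048 0 -0.01 0 0 0 -1" --pt "-0.048 0 -0.008 0 0 0 -1" --pt "0 0 0 0 0 0 -1"

```text
t: 13.85
tool_pos: [0.4422, 0.2745, 0.1858]
ee_rot: [179.9, 38.6, -174.3]
contact_force: [-1.6, 0.2, -0.2]
opening: 0.002
grasp_force: 0.5
```

```bash
python3 arc.py .15 .8 .9 .95 1.0 1.05 1.1 1.15 1.2 1.3 1.4
```

```text
q [ 24.9 -14.5 130.  -24.3  29.7 -53.4] corner r,l,z [-0.1022  0.0002  0.1731] F [-1.6  0.2 -0.2] rho 0.1488 th 0.813
0.8 [ 0.01  -0.001 -0.005]
0.9 [-0.075  0.    -0.003]
0.95 [-0.037  0.     0.001]
1.0 [-0.037  0.     0.003]
1.05 [-0.037  0.     0.005]
1.1 [-0.037  0.     0.007]
1.15 [-0.037  0.     0.008]
1.2 [-0.036  0.     0.01 ]
1.3 [-0.07  -0.     0.026]
1.4 [-0.067 -0.     0.033]
```

>>> move_arm --pt "-0.02 0 -0.001 0 0 0 -1" --pt "-0.02 0 -0.001 0 0 0 -1" --pt "-0.02 0 0 0 0 0 -1" --pt "-0.02 0 0.001 0 0 0 -1" --pt "-0.02 0 0.001 0 0 0 -1" --pt "0 0 0 0 0 0 -1"

```text
t: 14.45
tool_pos: [0.4569, 0.2758, 0.1971]
ee_rot: [179.9, 38.5, -174.3]
contact_force: [-0.9, 0.1, 0.1]
opening: -0.002
grasp_force: 0.4
```

>>> move_arm --pt "-0.012 0 0.001 0 0 0 -1" --pt "-0.012 0 0.001 0 0 0 -1" --pt "-0.012 0 0.001 0 0 0 -1"

```text
t: 14.75
tool_pos: [0.4623, 0.2763, 0.2005]
ee_rot: [180.0, 38.5, -174.2]
contact_force: [-0.7, -0.3, -0.3]
opening: 0.004
grasp_force: 0.4
```

>>> move_arm --pt "-0.012 0 0.002 0 0 0 -1" --pt "-0.012 0 0.002 0 0 0 -1"

```text
t: 14.95
tool_pos: [0.4667, 0.2768, 0.203]
ee_rot: [179.9, 38.5, -174.2]
contact_force: [0.1, -0.2, -0.2]
opening: -0.004
grasp_force: 0.4
```

```bash
python3 arc.py .15 1.1 1.2 1.3 1.4
```

```text
q [ 23.6 -12.6 126.2 -21.6  31.  -57.1] corner r,l,z [-0.0777 -0.      0.1902] F [ 0.1 -0.2 -0.2] rho 0.1474 th 1.016
1.1 [-0.064 -0.    -0.003]
1.2 [-0.073 -0.     0.019]
1.3 [-0.07  -0.     0.026]
1.4 [-0.067 -0.     0.033]
```

>>> move_arm --pt "-0.012 0 -0.001 0 0 0 -1" --pt "-0.012 0 0 0 0 0 -1"

```text
t: 15.15
tool_pos: [0.4697, 0.2769, 0.2053]
ee_rot: [180.0, 38.4, -174.2]
contact_force: [-1.8, 0.8, -2.8]
opening: 0.004
grasp_force: 1.4
```

>>> move_arm --pt "-0.01 0 0 0 0 0 -1" --pt "-0.01 0 0 0 0 0 -1"

```text
t: 15.35
tool_pos: [0.4721, 0.2771, 0.2068]
ee_rot: [180.0, 38.3, -174.2]
contact_force: [-3.2, -0.2, -4.3]
opening: -0.003
grasp_force: 1.9
```

>>> move_arm --pt "-0.01 0 0 0 0 0 -1" --pt "-0.01 0 0.001 0 0 0 -1"

```text
t: 15.55
tool_pos: [0.4754, 0.2773, 0.2092]
ee_rot: [-180.0, 38.3, -174.2]
contact_force: [-4.6, 0.2, -6.8]
opening: -0.002
grasp_force: 3.5
```

```bash
python3 arc.py .15 1.2 1.3 1.4
```

```text
q [ 23.2 -11.8 124.7 -20.6  31.8 -58.5] corner r,l,z [-0.069  -0.0004  0.1963] F [-4.6  0.2 -6.8] rho 0.1484 th 1.087
1.2 [-0.084  0.002  0.012]
1.3 [-0.071 -0.     0.025]
1.4 [-0.068 -0.     0.032]
```

>>> move_arm --pt "-0.009 0 0.001 0 0 0 -1" --pt "0 0 0 0 0 0 -1"

```text
t: 15.75
tool_pos: [0.4798, 0.2786, 0.2142]
ee_rot: [179.9, 38.8, -174.2]
contact_force: [0.2, -0.0, 0.3]
opening: -0.002
grasp_force: 0.0
```

>>> move_arm --pt "-0.008 0 0.001 0 0 0 -1" --pt "0 0 0 0 0 0 -1"

```text
t: 15.95
tool_pos: [0.4808, 0.2784, 0.2147]
ee_rot: [179.9, 38.7, -174.3]
contact_force: [0.4, -0.3, -0.6]
opening: 0.001
grasp_force: 0.0
```

>>> move_arm --pt "-0.008 0 0.001 0 0 0 -1" --pt "0 0 0 0 0 0 -1"

```text
t: 16.15
tool_pos: [0.4812, 0.2783, 0.2142]
ee_rot: [179.9, 38.5, -174.2]
contact_force: [-0.1, 1.0, -0.4]
opening: 0.002
grasp_force: 0.0
```

```bash
python3 arc.py .15 1.2 1.3
python3 -c "
from h import *
f=manip.grab_frame('scene')
cv2.imwrite('pics/s5.png',cv2.resize(np.array(f['img'])[175:385,225:465,::-1],None,fx=2.8,fy=2.8))"
```

```text
q [ 23.  -11.5 124.  -20.3  31.9 -58.9] corner r,l,z [-6.300e-02  1.000e-04  2.015e-01] F [-0.1  1.  -0.4] rho 0.1503 th 1.138
1.2 [-0.044 -0.     0.014]
1.3 [-0.07  -0.     0.026]
```

View pics/s5.png

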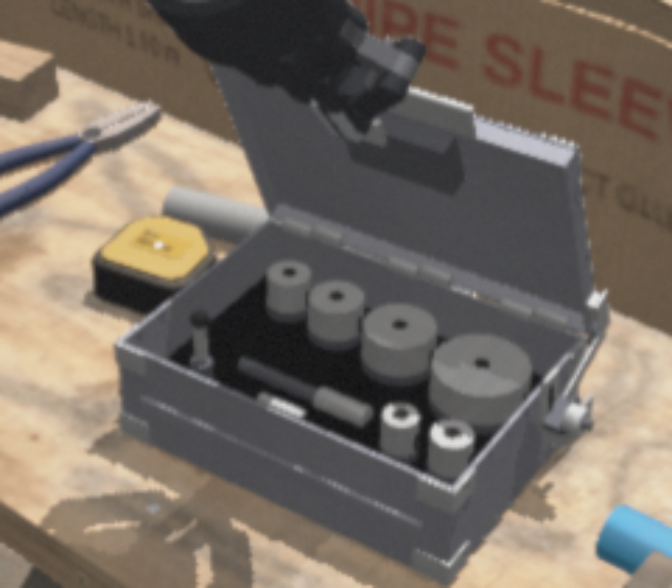

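The lid has sprung ahead of the finger and stands wide open, with its top edge at crop (240–580, 80–155). I'll feel gently for the stop.

>>> move_arm --pt "-0.01 0 0.002 0 0 0 -1" --pt "-0.01 0 0.003 0 0 0 -1"

```text
t: 16.4
tool_pos: [0.4845, 0.2786, 0.2152]
ee_rot: [180.0, 38.5, -174.2]
contact_force: [0.0, -0.1, -0.0]
opening: 0.0
grasp_force: 0.0
```

>>> move_arm --pt "-0.01 0 0.003 0 0 0 -1" --pt "-0.01 0 0.003 0 0 0 -1"

```text
t: 16.6
tool_pos: [0.4881, 0.2789, 0.2163]
ee_rot: [180.0, 38.4, -174.2]
contact_force: [-4.6, -0.3, 1.2]
opening: -0.002
grasp_force: 1.8
```

>>> move_arm --pt "-0.008 0 0.003 0 0 0 -1" --pt "0 0 0 0 0 0 -1"

```text
t: 16.8
tool_pos: [0.4891, 0.2789, 0.2162]
ee_rot: [180.0, 38.3, -174.2]
contact_force: [-6.9, -0.4, 0.7]
opening: -0.002
grasp_force: 2.7
```

```bash
python3 arc.py .15 1.3 1.4
```

```text
q [ 22.6 -10.4 122.7 -19.7  32.1 -59.8] corner r,l,z [-5.520e-02 -1.000e-04  2.034e-01] F [-6.9 -0.4  0.7] rho 0.149 th 1.192
1.3 [-0.078  0.001  0.023]
1.4 [-0.068 -0.     0.032]
```

>>> move_arm --pt "-0.005 0 0.002 0 0 0 -1" --pt "0 0 0 0 0 0 -1"

```text
t: 17.0
tool_pos: [0.4898, 0.279, 0.2162]
ee_rot: [180.0, 38.3, -174.2]
contact_force: [-7.5, -0.5, 2.8]
opening: -0.0
grasp_force: 3.3
```

>>> move_arm --pt "-0.005 0 0.002 0 0 0 -1" --pt "0 0 0 0 0 0 -1"

```text
t: 17.2
tool_pos: [0.4905, 0.279, 0.2162]
ee_rot: [-180.0, 38.2, -174.2]
contact_force: [-9.3, -0.1, 2.0]
opening: -0.0
grasp_force: 4.0
```

>>> move_arm --pt "-0.006 0 0.002 0 0 0 -1" --pt "0 0 0 0 0 0 -1"

```text
t: 17.4
tool_pos: [0.4913, 0.2791, 0.2162]
ee_rot: [-180.0, 38.1, -174.2]
contact_force: [-10.8, -1.6, 2.8]
opening: 0.0
grasp_force: 4.8
```

>>> move_arm --pt "-0.006 0 0.002 0 0 0 -1" --pt "0 0 0 0 0 0 -1"

```text
t: 17.6
tool_pos: [0.4921, 0.2791, 0.2163]
ee_rot: [-180.0, 38.1, -174.2]
contact_force: [-12.8, -1.1, 2.1]
opening: 0.0
grasp_force: 5.6
```

```bash
python3 arc.py .15 1.3 ; python3 -c "
from h import *
f=manip.grab_frame('scene');cv2.imwrite('pics/raw_a.png',f['img'])"
```

```text
q [ 22.4  -9.9 122.2 -19.4  32.3 -60.2] corner r,l,z [-0.0522 -0.0003  0.2034] F [-12.8  -1.1   2.1] rho 0.1479 th 1.21
1.3 [-0.066  0.001  0.013]
```

>>> move_arm --pt "0.02 0 -0.006 0 0 0 -1" --pt "0.02 0 -0.006 0 0 0 -1" --pt "0.02 0 0 0 0 0 -1" --pt "0 0 0 0 0 0 -1"

```text
t: 18.05
tool_pos: [0.4833, 0.2784, 0.213]
ee_rot: [180.0, 38.5, -174.2]
contact_force: [0.3, 0.8, -1.3]
opening: -0.004
grasp_force: 0.0
```

```bash
python3 arc.py .15 1.2 1.3; python3 -c "
from h import *
a=cv2.imread('pics/raw_a.png',0)
f=manip.grab_frame('scene');cv2.imwrite('pics/raw_b.png',f['img']);b=cv2.imread('pics/raw_b.png',0)
# lid's right part (right of gripper), features: crop cols 395..440, rows 205..290 ; subpixel shift
for x0,x1,y0,y1 in((396,436,210,260),(400,438,218,240),(425,440,230,285)):
    A,B=[np.float32(i[y0:y1,x0:x1]) for i in(a,b)];print(cv2.phaseCorrelate(A,B,cv2.createHanningWindow(A.shape[::-1],cv2.CV_32F)))
V=np.array(f['view'])
for th in(1.15,1.2,1.25): # right top corner of lid at r=.141, lateral -.1
    P=[*(H-.141*np.cos(th)*ex-.1*np.array([-.1,.995])),.066+.141*np.sin(th)];print(th,proj(f,P),proj(f,[P[0]+.013*np.sin(th)*-ex[0]*-1*-1,P[1],P[2]]))
"
```

```text
q [ 22.9 -11.  123.7 -20.2  31.7 -59.1] corner r,l,z [-0.0609 -0.      0.2002] F [ 0.3  0.8 -1.3] rho 0.1483 th 1.148
1.2 [-0.04   0.     0.002]
1.3 [-0.07  -0.     0.026]
((-0.960014354675522, 2.8585238025314403), 0.6532687182426453)
((-1.3691198118127161, 2.5963235378542784), 0.6508059283097585)
((0.32464361667048625, -0.18967266274011507), 0.595242248111301)
1.15 [424.05071946 236.32953313] [418.98943856 240.11970631]
1.2 [426.53872352 232.28488967] [421.41946711 236.09549803]
1.25 [429.02487555 228.45343623] [423.86401205 232.27385298]
```

The lid sprang back about 0.03 rad off the elastic stop and now stands with no contact. It also held at about 11 N at the lip, past the 10 N detent, so it's home at the stop. I'll withdraw and check.

>>> move_arm --pt "0.05 0 -0.05 0 0 0 -1" --pt "0.05 0 -0.1 0 0 0 -1" --pt "0 0 -0.2 0 0 0 -1" --pt "0 0 -0.2 0 0 0 -1" --pt "0 0 -0.2 0 0 0 -1" --pt "0 0 -0.1 0 0 0 -1" --pt "0 0 0 0 0 0 -1" --pt "0 0 0 0 0 0 -1" --pt "0 0 0 0 0 0 -1" --pt "0 0 0 0 0 0 -1"

```text
t: 19.1
tool_pos: [0.3628, 0.2657, 0.3318]
ee_rot: [-179.9, 38.3, -174.2]
contact_force: [-0.1, 0.4, 0.7]
opening: -0.001
grasp_force: 0.0
```

```bash
python3 -c "
from h import *
f=manip.grab_frame('scene')
cv2.imwrite('pics/s6.png',cv2.resize(np.array(f['img'])[175:385,225:465,::-1],None,fx=2.8,fy=2.8))
b=cv2.imread('pics/raw_b.png',0);cv2.imwrite('pics/raw_c.png',f['img']);c=cv2.imread('pics/raw_c.png',0)
A,B=[np.float32(i[210:260,396:436]) for i in(b,c)];print(cv2.phaseCorrelate(A,B,cv2.createHanningWindow(A.shape[::-1],cv2.CV_32F)))"
```

```text
((0.026021893703035204, -0.14988746568910116), 0.9865836470127106)
```

View pics/s6.png

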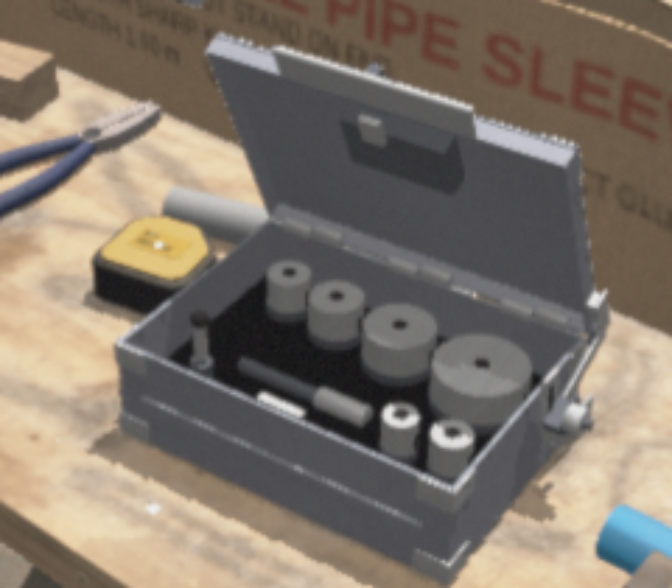

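The lid stands open by itself, unmoved since release. Its lip is at crop (275–475, 50–135), the surrounding items are where they were, and the arm is clear. I'm handing the job in.

```bash
python3 -c "
from workcell import manip
print(manip.job_done())"
```

```text
the job is handed in; nothing more can be done
None
```

I slid the catch fully off, pressed the button and raised the lid by its lip; the stay snapped, I pushed to about 13 N to feel the stop, and the lid stood open by itself when I handed the job in at about 19 s (no verdict came back).

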